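Recipe board on its easel, clip held open for the sheet

ROBOT

A 7-joint arm with a two-finger parallel gripper is mounted at the origin on a cart in front of the work surface, level with it; the furniture and walls round the work are solid. World frame = base frame: x ahead of the robot, y to its left, z up, the work surface at z = 0. Lengths are in m, angles in rad, forces in N, time in s.
With the tool pointing down it reaches from about 0.4 to 0.85 m from the base axis. Payload 4.5 kg.
Tool frame: the origin (TCP) lies at the centre of the arm's flange, where the gripper is bolted on; the fingertips stand 166 mm ahead of it and the grasp point (between the pads) lies 147 mm ahead of it (r.grip_depth is the distance from the TCP to the grasp point, in m); z points along the fingers, y is the line along which they close (so a half turn about z gives the same grasp; the last joint's range is limited). The gripper opens to 88 mm and grips with 3 to 60 N. Pads are 18 mm wide; open, the fingers measure 123 mm over their backs; the gripper's body (75 mm by 187 mm) begins 45 mm behind the grasp point.
Start: joints at [1.377, 0.689, -0.195, 1.565, 0.157, 0.902, -0.215], TCP at [0.141, -0.609, 0.405] pointing down, gripper open.
Joint ranges: [-3.01, 3.01], [-0.46, 2.08], [-1.47, 1.51], [0.13, 2.56], [-1, 4.14], [0.04, 2.09], [-2.66, 2.66]. Speed limits (rad/s): [2.57, 2.57, 3.14, 3.14, 3.14, 3.14, 3.14].

INTERFACE

Orientations are given as a unit quaternion [x, y, z, w].
In Python, from plant import status, cams, r, finder gives the robot as it stands.
- The arm moves only by the tool play_rows, never from a script. Its argument "rows" is a list of rows, each a list of 7 numbers: the opening in per cent of the stroke, from 0 (shut) to 100 (fully open), then the shift along the tool's x, y, z in m, then the turn, a rotation vector about the tool's x, y, z in degrees. A call has 1 to 8 rows; each row shifts and turns the commanded pose from where the row before left it, along the tool's axes as they then stand; what a row does not reach is not made up. A row lasts 1/8 s, in which the tool goes at most 62.5 mm and 10.7 degrees, less where a joint would pass 70% of its speed; a pose out of reach is approached as far as the arm can. A call with a gripper value outside its range is refused whole. The fingers move at their own pace and stop on an object; "grip_force" is the grip in N (left out, the last holds). Time passes only in rows, so rows that do not move let the fingers close. It gives the time, the measured TCP pose, the force, the opening and the grip force at its end, in the units of the state.
- status.get_state(): the state, without advancing time (a new reading comes with each control period).
- cams.snapshot(name): name is "side" or "top" or "wrist"; returns the picture (420x560x3 uint8, red, green, blue); there is no depth.
- cams.camera_params(name): a dict with "vfov" (degrees; the focal length in pixels is half the picture's height over the tangent of half this angle, whatever the lens; pixels are square), "cx", "cy" (the principal point, pixels), "distortion" ([k1, k2, p1, p2, k3] as OpenCV has them; the pictures are not rectified), "R" (3x3) and "t" (3): a world point X has camera coordinates R X + t; the wrist camera has in their place "tool_from_camera" (4x4, takes a point from camera to tool coordinates, whose origin is the TCP and whose axes are the flange's). Camera axes: x right, y down, z forward; pixel columns grow to the right and rows downward; lengths in m; the calibration is good to about 2 mm. A picture is of the moment at which its call begins: read the wrist's pose just before it. camera_params takes no time and is no camera call.
- r.finish_job(): hands the job in; it is judged then, once.
Trained networks look in the newest picture that a camera, given by its name, has taken for a name from the list of things; names that differ only in an ending like _2 or _b are one class to them, and where a whole thing is asked for, a point or a joint stands for the part that bears it (a point fixed in the world has none). Each returns a list of dicts, best first, with "score" (0 to 1); they miss things now and then, are a little off and sometimes report something else, mostly with a low value. They report only what shows in the picture. A call takes as long as a camera call.
- finder.spot_in(camera, label): "at" ([x, y, z] in m, in the coordinates of the camera as it stood for that picture, good to about 4 mm: the middle of the surface that is visible of it).
- finder.regions_of(camera, label): "mask" (420x560 bool, what is visible of it).
The state is a dict: "clock": time; "q": joint angles; "qd": joint speeds; "joint_torque": joint torques, N m; "tool_pos": TCP position; "eef_rot": TCP orientation; "contact_force": force on the tool from outside, world axes, zero at the start; "moment": the same for the moment, N m; "opening": opening from 0.0 (shut) to 1.0 (fully open); "finger_force": force on a finger pad.
Only numpy, scipy, OpenCV 4.12 (cv2) and the standard library are available. Lean on these libraries where they do the work, as an engineer would, in place of code of your own. Each camera call takes 0.05 s, during which the arm holds its last target. There are 200 camera calls.

TASK

Lift the small plywood recipe board out of the letter rack, stand it on the little easel, centred on the ledge and leaning against the back rest, and let go of it. Then squeeze the steel spring clip open to take it off the rack's back panel, and bring it over the middle of the board's top edge so that its open jaws straddle the edge, one before and one behind it, a good centimetre down and touching neither the board nor the easel. Finish there, still holding the clip squeezed wide open so that the cook can slip the recipe sheet in; drop nothing and leave the other things where they are.

Things in the scene. Friction and masses are not known exactly. Their poses are not given: they have to be found in the camera images.
- rack: Wooden letter rack, fixed, base 96x240x12; origin under its centre, y along its length, front -x, z up. Upright 5 thick panels along y: front (x -36, top at z 57), middle (x -19, top 64), back (x +34, top 77). The board stands in the 12 wide slot between front and middle panel, in the -y half; the clip sits on the back panel, +y half. A paper pad (x 10, top 66) stands in the -y half. Sizes in mm.
- board: Plywood recipe board, 8 mm thick (x), 110 mm wide (y), 130 mm high (z), 60 to 115 g, corners rounded; origin at the middle of its lower edge. It starts upright in the rack's slot, lower edge on the rack's base 12 mm above the worktop, tilting a few degrees at most; its top 75 mm is free above the middle panel. Lift it straight up. Both faces are alike.
- board_top (a point): The middle of the board's top edge, 130 mm above its origin along its z.
- easel: Small wooden easel, fixed, 124 mm wide (y), open to the front (-x), z up, origin under its centre. Ledge and back rest form a right-angled corner along y (x -12, z 36 mm), the back rest leaning 15 degrees (0.262 rad) from vertical, top towards +x, the ledge sloping down to it. Up the slope from the ledge: back rest 75 mm, front lip 10 mm, which stands 17 mm before the back rest.
- easel_seat (a point): On the easel: where the board's origin lies when seated, 4 mm in front of the corner line, mid-width (x -15.9, z 37.0 mm in the easel's frame). The top 55 mm of the seated board is free above the back rest.
- easel_seat_top (a point): On the easel: where the middle of the board's top edge lies when it is seated (x 17.8, z 162.6 mm in the easel's frame).
- clip: Bare steel spring bag clip, 100 g, clamped jaws down on the rack's back panel, its pin resting on the panel's top edge. Origin on the hinge pin, z up to the grip plates, y along the pin, x the line along which it is squeezed. Grip plates: 40 mm wide (y), 6 to 46 mm above the pin, over their outsides 23 mm apart below and 47 mm above as it sits. Jaws 60 mm wide, reaching 41 mm below the pin.
- lever_rear (a joint): Opening of the jaw on the clip's +x side (the other mirrors it), rad: -0.07 shut, 0 on the rack's panel, 0.29 at the stop. Squeezing the grip plates opens it: about 5 N to begin, 12 N at the stop, where the plates are parallel and 19 mm over their outsides. A firmer grip does no harm; let go, it snaps shut.
- jaw_front (a point): Middle of the lower inner end of the clip's jaw on its -x side. On the rack it is 41 mm below the pin, at the stop 40 mm below the pin. The mouth is clear up to the pin.
- jaw_rear (a point): The same of the jaw on its +x side. The two ends are 5 mm apart on the rack and 28 mm at the stop (the lips are 10 mm high; at their upper ends the gape is then 22 mm).
- mug_a: Bystander, leave alone: big off-white mug, 92 mm across, 95 mm high; origin at the middle of its underside.
- mug_b: Bystander, leave alone: small off-white cup, 59 mm across, 55 mm high; origin at the middle of its underside.
- garlic: Bystander, leave alone: garlic bulb, 50 mm; origin at the middle of its underside.
- shaker: Bystander, leave alone: small glass shaker with a steel top, 44 mm across, 90 mm high; origin at the middle of its underside.
- tumbler: Bystander, leave alone: clear drinking glass, 81 mm across, 91 mm high; origin at the middle of its underside.

How it is judged:
By the outcome, as a careful person would: the job done as asked, in the order asked, and still so for the second after the job is handed in, while the arm keeps its last pose, push and grip.
It also fails if it takes over 54 s, if anything falls off the work surface, if the arm or the gripper's body presses on something with over 40 N, if the wrist force passes 120 N, or if a joint passes its speed limit or range.

## Working session

There is one attempt and no reset: what is moved stays moved. The work goes in short steps, Python scripts to look and compute and a tool call to move; the robot and the scene stay as the last step left them, time stands still between calls to the robot, and variables do not carry over. Pictures are saved under pics/ and viewed, at most 10 in all, crops included, and the job is handed in when it is done.

Besides the shell and the picture viewer there is one more tool, called after "Call:" by a JSON object that holds its "fn" and its "kwargs", one argument or row to a line. play_rows: Moves the arm, as the interface text tells. Its arguments: {"type":"object","properties":{"rows":{"type":"array","items":{"type":"array","items":{"type":"number"}}},"grip_force":{"type":"number"}},"required":["rows"]}

```bash
ls; mkdir -p pics; cat > h.py <<'E'
import numpy as np, cv2
from scipy.spatial.transform import Rotation as Ro
from plant import status, cams, r, finder
def K(name):
    p=cams.camera_params(name); f=210/np.tan(np.radians(p['vfov'])/2)
    return np.array([[f,0,p['cx']],[0,f,p['cy']],[0,0,1.]]),np.array(p['distortion'],float),p
def wc(name,st=None):  # world from camera 4x4
    k,d,p=K(name); T=np.eye(4)
    if name=='wrist':
        T[:3,:3]=Ro.from_quat(st['eef_rot']).as_matrix(); T[:3,3]=st['tool_pos']
        return T@np.array(p['tool_from_camera'])
    R=np.array(p['R']);T[:3,:3]=R.T;T[:3,3]=-R.T@np.array(p['t']);return T
def snap(name,fn=None):
    st=status.get_state(); im=cams.snapshot(name)
    if fn: cv2.imwrite('pics/'+fn,im[:,:,::-1])
    return im,wc(name,st)
def spots(name,T,labels,n=2):
    for l in labels:
        for o in finder.spot_in(name,l)[:n]:
            print(name,l,round(o['score'],2),np.round(T[:3,:3]@np.array(o['at'])+T[:3,3],4))
def ray(name,T,uv):
    k,d,p=K(name); q=cv2.undistortPoints(np.array([[uv]],float),k,d)[0,0]
    v=T[:3,:3]@np.array([q[0],q[1],1]); return T[:3,3],v/np.linalg.norm(v)
def tri(rs):
    A=0;b=0
    for o,v in rs:
        P=np.eye(3)-np.outer(v,v);A=A+P;b=b+P@o
    x=np.linalg.solve(A,b); return x,[np.linalg.norm((np.eye(3)-np.outer(v,v))@(x-o)) for o,v in rs]
def proj(name,T,X):
    k,d,p=K(name);Ti=np.linalg.inv(T);rv=cv2.Rodrigues(Ti[:3,:3])[0]
    return cv2.projectPoints(np.array(X,float).reshape(-1,1,3),rv,Ti[:3,3],k,d)[0][:,0]
E
python3 - <<'E'
from h import *
s=status.get_state();print({k:np.round(v,3) for k,v in s.items()})
for n in ['top','side','wrist']:
    im,T=snap(n,n+'0.png');print(n,np.round(T,3).tolist(),np.round(K(n)[0],1).tolist())
    if n!='wrist':spots(n,T,['rack','board','easel','clip','mug_a','shaker','tumbler','garlic'],3)
print(r.grip_depth, cams.camera_params('wrist'))
E
```

```text
pics
{'clock': np.float64(0.0), 'q': array([ 1.377,  0.69 , -0.194,  1.566,  0.157,  0.902, -0.215]), 'qd': array([-0.   , -0.002, -0.002, -0.001, -0.001, -0.001,  0.   ]), 'joint_torque': array([ 0.0000e+00, -5.2757e+01, -1.2680e+00, -1.5343e+01, -5.3000e-02,
        6.0000e-03,  0.0000e+00]), 'tool_pos': array([ 0.141, -0.609,  0.404]), 'eef_rot': array([ 0.994,  0.114, -0.   , -0.001]), 'contact_force': array([-0.594,  0.833, -0.391]), 'moment': array([-0.003, -0.003, -0.004]), 'finger_force': np.float64(0.0), 'opening': np.float64(0.995)}
top [[0.075, -0.976, 0.203, 0.419], [-0.997, -0.073, 0.021, 0.061], [-0.006, -0.204, -0.979, 1.18], [0.0, 0.0, 0.0, 1.0]] [[440.0, 0.0, 280.9], [0.0, 440.0, 207.0], [0.0, 0.0, 1.0]]
top rack 0.94 [0.4934 0.2191 0.0136]
top rack 0.38 [0.4688 0.1736 0.1415]
top board 0.67 [0.4664 0.17   0.1423]
top easel 0.68 [ 0.559  -0.1852  0.0332]
top clip 0.77 [0.5233 0.2957 0.0888]
top mug_a 0.7 [0.7311 0.287  0.0402]
top mug_a 0.65 [0.6813 0.4305 0.0327]
top shaker 0.55 [ 0.7719 -0.0084  0.0641]
top tumbler 0.79 [ 0.8085 -0.0954  0.0412]
top garlic 0.79 [0.
[... 791 characters left out ...]
0.932, -0.283, 0.215], [-0.974, -0.217, -0.065, -0.592], [-0.001, 0.29, -0.957, 0.386], [0.0, 0.0, 0.0, 1.0]] [[324.8, 0.0, 280.2], [0.0, 324.8, 210.8], [0.0, 0.0, 1.0]]
0.1473 {'vfov': 65.77628874429175, 'cx': 280.2340797947615, 'cy': 210.81500378886213, 'distortion': array([-0.0428375,  0.       ,  0.       ,  0.       ,  0.       ]), 'tool_from_camera': array([[ 9.03720726e-04, -9.56887256e-01, -2.90458193e-01,
         7.57181212e-02],
       [ 9.99999157e-01,  1.13566375e-03, -6.29977775e-04,
         1.38331546e-04],
       [ 9.32680545e-04, -2.90457378e-01,  9.56887476e-01,
         1.84936986e-02],
       [ 0.00000000e+00,  0.00000000e+00,  0.00000000e+00,
         1.00000000e+00]])}
```

View pics/top0.png

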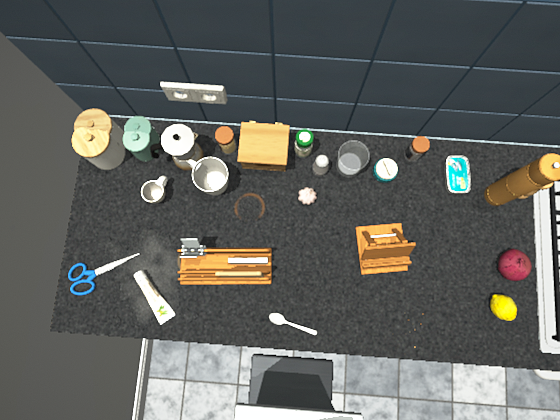

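View pics/side0.png

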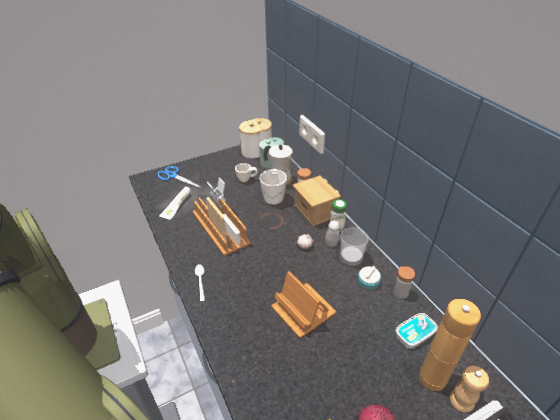

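The top view shows the rack at (178–272, 248–285), with the board near (238,273) and the clip at (191,247). The easel is at (385,248) and a garlic bulb at (307,196). In the side view the easel is open towards the robot, so all frames are roughly aligned with the world. I'll move above the easel with the closing line along x, then look.

```bash
cat >> h.py <<'E'
def down(yaw,tilt=0.): # tool y along rotated +x, tool z down; tilt: tool back leans toward +x(local)
    B=np.array([[0,1,0],[1,0,0],[0,0,-1.]]) # cols: x=(0,1,0) y=(1,0,0) z=(0,0,-1)
    return Ro.from_euler('z',yaw)*Ro.from_euler('y',tilt)*Ro.from_matrix(B)
def plan(pts,R1,vmax=.058,wmax=9.5,op=100,cmd=None):
    st=status.get_state();p=np.array(st['tool_pos']) if cmd is None else np.array(cmd[0]);R=Ro.from_quat(st['eef_rot']) if cmd is None else cmd[1]
    for q,Rt in zip(pts,R1 if isinstance(R1,list) else [R1]*len(pts)):
        q=np.array(q);rv=(R.inv()*Rt).as_rotvec(degrees=True)
        n=max(1,int(np.ceil(max(np.linalg.norm(q-p)/vmax,np.linalg.norm(rv)/wmax))))
        for i in range(n):
            dp=(q-p)/(n-i); rv=(R.inv()*Rt).as_rotvec(degrees=True)/(n-i)
            t=np.round(R.inv().apply(dp),4 if n==1 else 3); a=np.round(rv,1)
            if i==n-1: t=np.round(R.inv().apply(dp),4)
            print([op]+(t+0.).tolist()+(a+0.).tolist(),end=', ')
            p=p+R.apply(t);R=R*Ro.from_rotvec(a,degrees=True)
        print('#',np.round(p,4))
E
python3 - <<'E'
from h import *
plan([[.50,-.19,.42]],down(0))
E
```

```text
[100, 0.044, -0.033, -0.002, 0.0, 0.0, -7.7], [100, 0.048, -0.026, -0.001, 0.0, 0.0, -7.7], [100, 0.052, -0.02, -0.002, 0.0, 0.0, -7.7], [100, 0.054, -0.013, -0.001, 0.0, 0.0, -7.7], [100, 0.055, -0.005, -0.002, 0.0, 0.0, -7.7], [100, 0.055, 0.002, -0.001, 0.0, 0.0, -7.7], [100, 0.054, 0.01, -0.002, 0.0, 0.0, -7.7], [100, 0.053, 0.017, -0.001, 0.0, 0.0, -7.7], [100, 0.05, 0.023, -0.002, 0.0, 0.0, -7.7], [100, 0.046, 0.0298, -0.0013, 0.0, 0.0, -7.6], # [ 0.5  -0.19  0.42]
```

Call:
{"fn": "play_rows", "kwargs": {
  "rows": [
    [100,0.044,-0.033,-0.002,0,0,-7.7],
    [100,0.048,-0.026,-0.001,0,0,-7.7],
    [100,0.052,-0.02,-0.002,0,0,-7.7],
    [100,0.054,-0.013,-0.001,0,0,-7.7],
    [100,0.055,-0.005,-0.002,0,0,-7.7],
    [100,0.055,0.002,-0.001,0,0,-7.7],
    [100,0.054,0.01,-0.002,0,0,-7.7],
    [100,0.053,0.017,-0.001,0,0,-7.7]
  ]
}}

```text
clock: 1.95
tool_pos: [0.43, -0.2725, 0.4171]
eef_rot: [0.794, 0.608, 0.0, 0.001]
contact_force: [0.9, -0.4, 1.2]
opening: 1.001
finger_force: 0.0
```

Call:
{"fn": "play_rows", "kwargs": {
  "rows": [
    [100,0.05,0.023,-0.002,0,0,-7.7],
    [100,0.046,0.03,-0.001,0,0,-7.6],
    [100,0,0,0,0,0,0],
    [100,0,0,0,0,0,0]
  ]
}}

```text
clock: 2.45
tool_pos: [0.4998, -0.1907, 0.4195]
eef_rot: [0.708, 0.706, -0.001, -0.0]
contact_force: [-0.5, -0.8, 0.3]
opening: 1.0
finger_force: 0.0
```

```bash
python3 - <<'E'
from h import *
print(status.get_state()['tool_pos'],np.round(status.get_state()['q'],2))
im,T=snap('wrist','w1.png')
spots('wrist',T,['easel','easel_seat'],2)
cv2.imwrite('pics/w1b.png',cv2.resize(im[:,:,::-1],(784,588),interpolation=cv2.INTER_CUBIC))
print(np.linalg.inv(np.eye(4)) is None, T.tolist())
plan([[.50,-.05,.40],[.48,.22,.40]],down(0))
E
```

```text
[ 0.49976214 -0.19067197  0.41951634] [ 0.62  0.59 -0.55  1.81  0.4   0.85 -0.13]
wrist easel 0.69 [ 0.5571 -0.1899  0.0391]
wrist easel_seat 0.71 [ 0.5565 -0.1883  0.0413]
wrist easel_seat 0.63 [ 0.7601 -0.0241  0.0395]
False [[0.9999986325730488, -0.0006587155050591555, -0.0015168869153603444, 0.5005434374626133], [-0.001071002763748452, -0.9568657119201884, -0.2905285911998154, -0.11560331088414184], [-0.0012600813904824085, 0.2905298185132686, -0.9568651089623527, 0.40095299971213333], [0.0, 0.0, 0.0, 1.0]]
[100, 0.047, 0.0, 0.006, 0.0, 0.0, -0.1], [100, 0.047, 0.0, 0.007, 0.0, 0.0, -0.1], [100, 0.0476, 0.0004, 0.0064, -0.1, 0.1, 0.0], # [ 0.5  -0.05  0.4 ]
[100, 0.054, -0.004, 0.0, 0.0, 0.0, 0.0], [100, 0.054, -0.004, 0.0, 0.0, 0.0, 0.0], [100, 0.054, -0.004, 0.0, 0.0, 0.0, 0.0], [100, 0.054, -0.004, 0.0, 0.0, 0.0, 0.0], [100, 0.054, -0.0041, 0.0002, 0.0, 0.0, 0.0], # [0.48 0.22 0.4 ]
```

View pics/w1b.png

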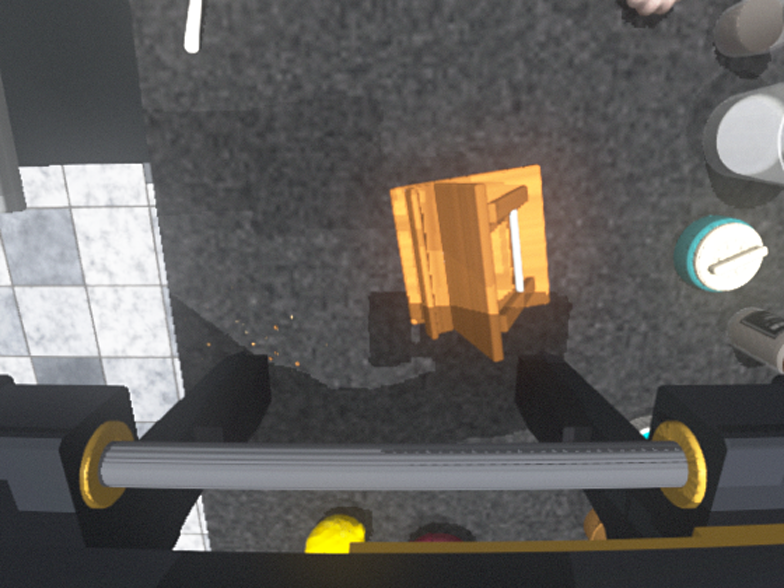

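In the picture (1.4x) the easel is at about (390–550, 165–360), turned a few degrees, with the back rest's front face at (438–500, 182–360). I'll take a second close view for two-view measuring.

Call:
{"fn": "play_rows", "kwargs": {
  "rows": [
    [100,-0.04,0.03,0.03,0,0,0],
    [100,-0.03,0.03,0.03,0,0,0],
    [100,0,0,0,0,0,0],
    [100,0,0,0,0,0,0]
  ]
}}

```text
clock: 3.1
tool_pos: [0.5595, -0.2602, 0.3599]
eef_rot: [0.708, 0.707, -0.0, -0.0]
contact_force: [-0.3, 0.5, 0.2]
opening: 0.998
finger_force: 0.0
```

```bash
python3 - <<'E'
from h import *
T1=np.array([[0.9999986325730488, -0.0006587155050591555, -0.0015168869153603444, 0.5005434374626133], [-0.001071002763748452, -0.9568657119201884, -0.2905285911998154, -0.11560331088414184], [-0.0012600813904824085, 0.2905298185132686, -0.9568651089623527, 0.40095299971213333], [0.0, 0.0, 0.0, 1.0]])
im,T=snap('wrist','w2.png');np.save('T1.npy',T1);np.save('T2.npy',T)
spots('wrist',T,['easel','easel_seat','easel_seat_top'],2)
c=proj('wrist',T,[[.557,-.19,.06]])[0].astype(int);print(c)
a=cv2.imread('pics/w1.png')[110:265,270:400];x0=c[0]-65;y0=c[1]-78;print(x0,y0)
b=im[y0:y0+155,x0:x0+130,::-1]
f=lambda z:cv2.resize(z,(390,465),interpolation=cv2.INTER_CUBIC)
cv2.imwrite('pics/e12.png',np.hstack([f(a),f(b)]))
E
```

```text
wrist easel 0.77 [ 0.5652 -0.1905  0.0415]
wrist easel_seat 0.82 [ 0.5641 -0.1874  0.0455]
wrist easel_seat_top 0.59 [ 0.5655 -0.1887  0.0445]
[276 119]
211 41
```

View pics/e12.png

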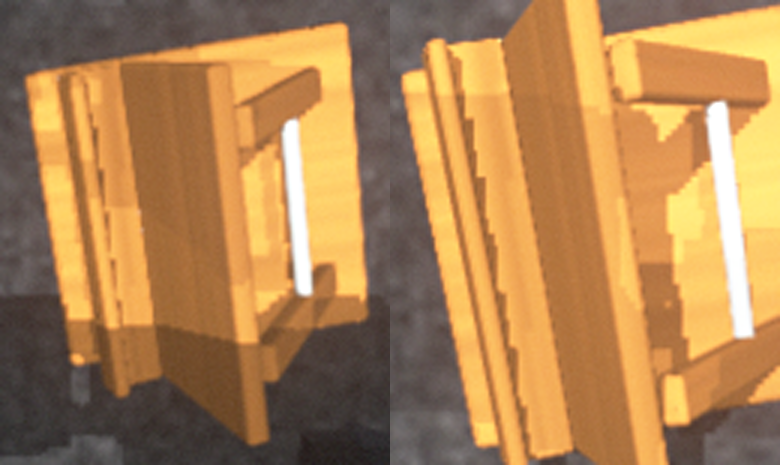

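The crops show the corner line of ledge and back rest, with ends at (121,63) and (160,377) on the left and (115,38) and (180,453) on the right. The back rest's front top edge runs (209,66)–(248,442) on the left.

```bash
python3 - <<'E'
from h import *
from scipy.optimize import least_squares
T=[np.load('T1.npy'),np.load('T2.npy')]
off=[np.array([270,110]),np.array([211,41])]
px=lambda v,u:off[v]+(np.array(u)+.5)/3-.5
A=[px(0,(121,63)),px(1,(115,38))];B=[px(0,(160,377)),px(1,(180,453))]
for P in (A,B):print(tri([ray('wrist',T[v],P[v]) for v in (0,1)]))
C=[(0,px(0,(209,66)),(7.4,62,108.4)),(0,px(0,(248,442)),(7.4,-62,108.4))]
obs=[(v,A[v],(-12,62,36)) for v in (0,1)]+[(v,B[v],(-12,-62,36)) for v in (0,1)]
def res(p,o,zf=1):
    e=[]
    for v,u,X in o:
        X=np.array(X)/1000; w=Ro.from_euler('z',p[2]).apply(X)+[p[0],p[1],p[3] if len(p)>3 else 0]
        e+=list(proj('wrist',T[v],[w])[0]-u)
    return np.array(e)
for o,p0 in ((obs,[.56,-.19,.1]),(obs+C,[.56,-.19,.1]),(obs+C,[.56,-.19,.1,0.])):
    s=least_squares(res,p0,args=(o,));print(np.round(s.x,4),np.round(s.fun,1))
p=s.x
E
```

```text
(array([ 0.53284306, -0.13473692,  0.03437917]), [np.float64(3.7642411871165994e-05), np.float64(3.764241187137703e-05)])
(array([ 0.55102922, -0.25751322,  0.03638268]), [np.float64(0.00047844961387016947), np.float64(0.0004784496138703007)])
[ 0.5538 -0.1945  0.1462] [ 0.2  0.2 -0.1 -0.1 -0.4  0.3  0.3 -0.4]
[ 0.554  -0.194   0.1516] [ 0.1 -0.1 -0.3 -0.5  0.1 -0.1  0.9 -0.9 -0.2 -0.1 -0.6  1.9]
[ 0.5541 -0.1942  0.1512 -0.0015] [ 0.1 -0.   0.1 -0.   0.  -0.4  1.  -1.  -0.3  0.  -0.8  1.5]
```

Easel solved: (0.554, -0.194), yaw about 0.148, with heights agreeing with the text. On to the rack.

Call:
{"fn": "play_rows", "kwargs": {
  "rows": [
    [100,0.05,-0.01,-0.02,0,0,0],
    [100,0.055,-0.01,-0.02,0,0,0],
    [100,0.058,-0.01,0,0,0,0],
    [100,0.058,-0.01,0,0,0,0],
    [100,0.058,-0.01,0,0,0,0],
    [100,0.058,-0.01,0,0,0,0],
    [100,0.058,-0.01,0,0,0,0],
    [100,0.055,-0.01,0,0,0,0]
  ]
}}

```text
clock: 4.3
tool_pos: [0.4795, 0.1921, 0.4007]
eef_rot: [0.707, 0.707, 0.001, 0.0]
contact_force: [1.4, -0.5, -0.7]
opening: 0.999
finger_force: 0.0
```

Call:
{"fn": "play_rows", "kwargs": {
  "rows": [
    [100,0,0,0,0,0,0],
    [100,0,0,0,0,0,0]
  ]
}}

```text
clock: 4.55
tool_pos: [0.4802, 0.1894, 0.4001]
eef_rot: [0.707, 0.707, -0.0, 0.001]
contact_force: [-0.4, -1.1, 0.5]
opening: 1.001
finger_force: 0.0
```

```bash
python3 - <<'E'
from h import *
im,T=snap('wrist','w3.png');np.save('T3.npy',T)
spots('wrist',T,['rack','board','board_top','clip'],2)
E
```

```text
wrist rack 0.73 [0.4936 0.2346 0.0172]
wrist board 0.81 [0.4702 0.1798 0.143 ]
wrist board 0.66 [0.7021 0.0359 0.0275]
wrist board_top 0.92 [0.4702 0.1752 0.1418]
wrist clip 0.63 [0.5306 0.2939 0.0993]
```

Call:
{"fn": "play_rows", "kwargs": {
  "rows": [
    [100,0.04,0.03,0.03,0,0,0],
    [100,0.03,0.03,0.03,0,0,0],
    [100,0,0,0,0,0,0],
    [100,0,0,0,0,0,0]
  ]
}}

```text
clock: 5.3
tool_pos: [0.5405, 0.2588, 0.3396]
eef_rot: [0.708, 0.706, -0.001, 0.0]
contact_force: [0.1, -0.7, -0.2]
opening: 0.999
finger_force: 0.0
```

```bash
python3 - <<'E'
from h import *
im,T=snap('wrist','w4.png');np.save('T4.npy',T)
spots('wrist',T,['rack','board','board_top','clip'],2)
a=cv2.imread('pics/w3.png');T3=np.load('T3.npy')
out=[]
for A,TT in ((a,T3),(im[:,:,::-1],T)):
    c=proj('wrist',TT,[[.49,.21,.06]])[0].astype(int);x0=int(np.clip(c[0]-78,0,404));y0=int(np.clip(c[1]-115,0,190))
    print(x0,y0);out.append(cv2.resize(A[y0:y0+230,x0:x0+156],None,fx=2.5,fy=2.5,interpolation=cv2.INTER_CUBIC))
cv2.imwrite('pics/r34.png',np.hstack(out))
E
```

```text
wrist rack 0.69 [0.489  0.2326 0.0369]
wrist board 0.95 [0.4742 0.1672 0.1132]
wrist board_top 0.75 [0.4734 0.1658 0.1101]
wrist clip 0.69 [0.5158 0.2956 0.0957]
211 54
144 144
```

View pics/r34.png

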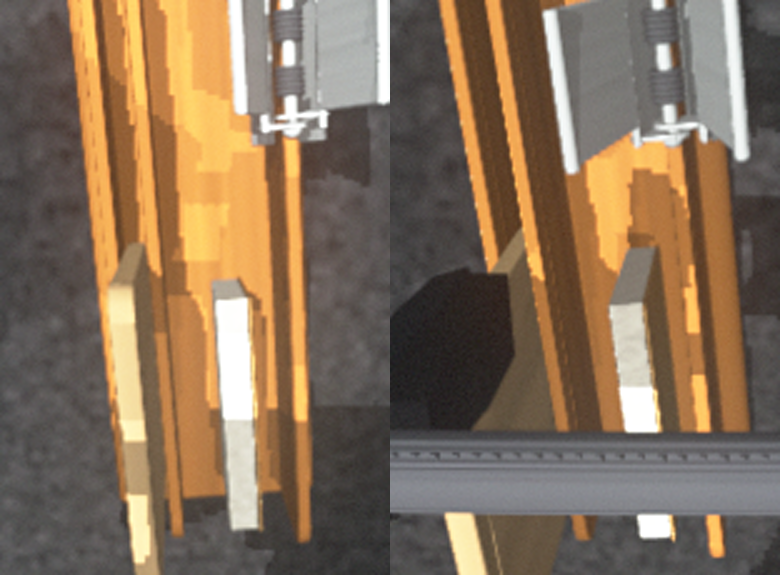

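The crops show the board's top (left crop, 108–160 × 245–575) running off the bottom, and the clip's plates and coils at (690,60) on the right. The board needs a view from further along -y.

Call:
{"fn": "play_rows", "kwargs": {
  "rows": [
    [100,-0.05,-0.02,-0.015,0,0,0],
    [100,-0.05,-0.02,-0.015,0,0,0],
    [100,-0.05,-0.02,0,0,0,0],
    [100,0,0,0,0,0,0],
    [100,0,0,0,0,0,0]
  ]
}}

```text
clock: 6.18
tool_pos: [0.4807, 0.1103, 0.3704]
eef_rot: [0.707, 0.707, 0.001, 0.0]
contact_force: [-0.1, -0.4, -0.3]
opening: 1.0
finger_force: 0.0
```

```bash
python3 - <<'E'
from h import *
im,T=snap('wrist','w5.png');np.save('T5.npy',T)
spots('wrist',T,['board_top'],2)
im4=cv2.imread('pics/w4.png');im3=cv2.imread('pics/w3.png');T4=np.load('T4.npy');T3=np.load('T3.npy')
print('proj board top in 3/5', [proj('wrist',t,[[.47,.17,.142]])[0].round() for t in (T3,T)],'clip',[proj('wrist',t,[[.525,.295,.1]])[0].round() for t in (T3,T4)])
def crop(A,c,w=130,h=190,s=2):
    x0=int(np.clip(c[0]-w/2,0,560-w));y0=int(np.clip(c[1]-h/2,0,420-h));print(x0,y0);return cv2.resize(A[y0:y0+h,x0:x0+w],None,fx=s,fy=s,interpolation=cv2.INTER_CUBIC)
b3=crop(im3,proj('wrist',T3,[[.47,.17,.142]])[0],130,190,3); b5=crop(im[:,:,::-1],proj('wrist',T,[[.47,.17,.142]])[0],130,190,3)
cv2.imwrite('pics/b35.png',np.hstack([b3,b5]))
b3=crop(im3,proj('wrist',T3,[[.525,.295,.1]])[0],130,130,3); b5=crop(im4,proj('wrist',T4,[[.525,.295,.1]])[0],130,130,3)
cv2.imwrite('pics/c34.png',np.hstack([b3,b5]))
E
```

```text
wrist board_top 0.64 [0.4691 0.172  0.141 ]
proj board top in 3/5 [array([266., 237.]), array([262., 139.])] clip [array([335.,  74.]), array([257., 171.])]
201 142
196 43
269 8
191 106
```

View pics/b35.png

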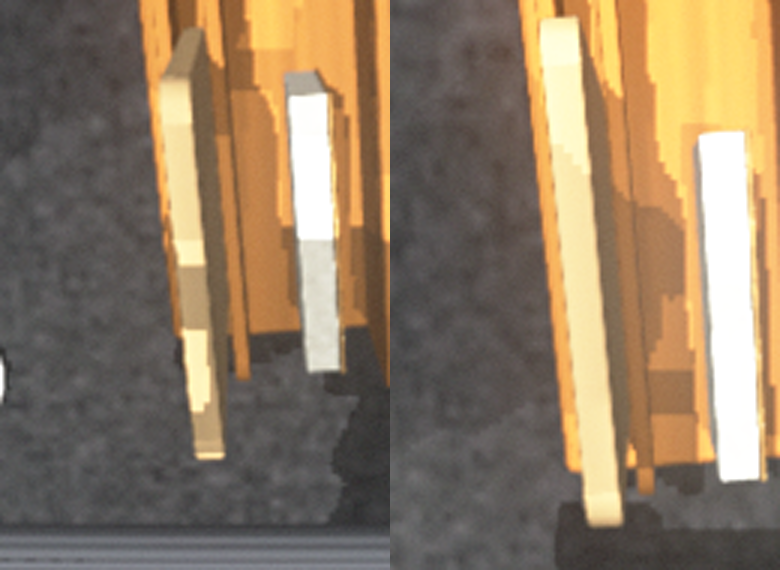

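View pics/c34.png

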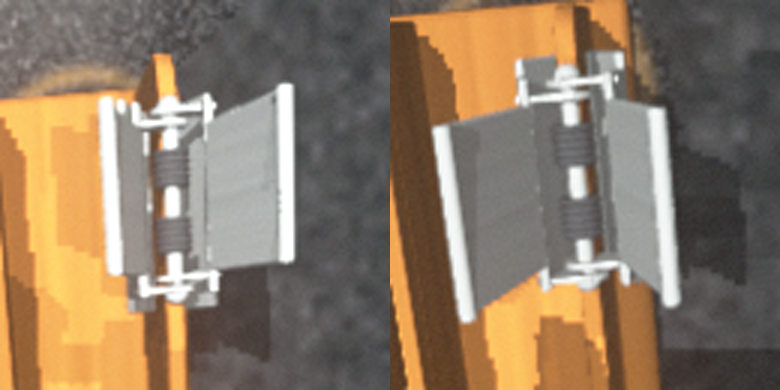

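Crop pair one shows the board's top edge, with the flat part from about (180,124) to (210,440) on the left and (173,66) to (213,495) on the right. Crop pair two shows the clip's pin ends at (170,104)/(177,292) and (177,75)/(198,281), plus the plates' white top bars.

```bash
python3 - <<'E'
from h import *
T={i:np.load(f'T{i}.npy') for i in (3,4,5)}
def t(n,a,oa,va,b,ob,vb):
    P=lambda u,o:np.array(o)+(np.array(u)+.5)/3-.5
    x,e=tri([ray('wrist',T[va],P(a,oa)),ray('wrist',T[vb],P(b,ob))]);print(n,np.round(x,4),round(e[0]*1e3,1));return x
o3,o5=(201,142),(196,43)
a=t('flat+y',(180,124),o3,3,(173,66),o5,5);b=t('flat-y',(210,440),o3,3,(213,495),o5,5)
c=t('end+y',(175,78),o3,3,(169,18),o5,5);d=t('end-y',(210,458),o3,3,(214,527),o5,5)
for p,q in((a,b),(c,d)):print((p+q)/2,np.linalg.norm(p-q),'yaw',np.arctan2(-(p-q)[0],(p-q)[1]))
o3,o4=(269,8),(191,106)
a=t('pin+',(170,104),o3,3,(177,75),o4,4);b=t('pin-',(177,292),o3,3,(198,281),o4,4)
print((a+b)/2,np.linalg.norm(a-b),'yaw',np.arctan2(-(a-b)[0],(a-b)[1]))
L=[t('Lp',(106,100),o3,3,(52,128),o4,4),t('Lm',(115,272),o3,3,(78,320),o4,4)]
R=[t('Rp',(287,88),o3,3,(266,110),o4,4),t('Rm',(287,260),o3,3,(282,305),o4,4)]
m=sum(L+R)/4;print('plates mid',m,'sep',np.linalg.norm(sum(L)-sum(R))/2,[np.arctan2(-(p[0]-p[1])[0],(p[0]-p[1])[1]) for p in (L,R)])
E
```

```text
flat+y [0.4661 0.2136 0.1423] 0.3
flat-y [0.473  0.1245 0.1426] 0.2
end+y [0.4647 0.2239 0.1343] 0.1
end-y [0.4728 0.1148 0.136 ] 0.1
[0.46951751 0.16905715 0.14244912] 0.08934296276059674 yaw 0.07699212852096217
[0.46871884 0.1693554  0.13517868] 0.10934242470263697 yaw 0.07386593990332802
pin+ [0.519  0.3215 0.0827] 0.1
pin- [0.5229 0.2708 0.0831] 0.2
[0.52097363 0.29616829 0.0829076 ] 0.05083379561125365 yaw 0.07651754265587103
Lp [0.4981 0.3138 0.1272] 0.2
Lm [0.5011 0.2745 0.128 ] 0.3
Rp [0.5407 0.3169 0.1278] 0.3
Rm [0.5436 0.2776 0.128 ] 0.2
plates mid [0.52089603 0.29569726 0.12775662] sep 0.042612310575121666 [np.float64(0.07625379649450865), np.float64(0.07277241524542424)]
```

Heights check: top edge 0.142, width 109 mm, pin about 0.082, and yaw 0.076 throughout. Now the board grasp.

```bash
python3 - <<'E'
from h import *
plan([[.4694,.1692,.345],[.4694,.1692,.2677]],down(.0765),vmax=.04)
E
```

```text
[100, 0.029, -0.006, 0.013, 0.0, 0.0, -2.2], [100, 0.029, -0.0043, 0.0121, 0.1, -0.1, -2.1], # [0.4694 0.1692 0.345 ]
[100, 0.0, 0.0, 0.039, 0.0, 0.0, 0.0], [100, 0.0001, 0.0, 0.0383, 0.0, 0.0, 0.0], # [0.4694 0.1692 0.2677]
```

Call:
{"fn": "play_rows", "kwargs": {
  "rows": [
    [100,0.029,-0.006,0.013,0,0,-2.2],
    [100,0.029,-0.004,0.012,0,0,-2.1],
    [100,0,0,0,0,0,0],
    [100,0,0,0.039,0,0,0],
    [100,0,0,0.038,0,0,0],
    [100,0,0,0,0,0,0],
    [40,0,0,0,0,0,0]
  ]
}}

```text
clock: 7.15
tool_pos: [0.4699, 0.1679, 0.2687]
eef_rot: [0.68, 0.733, 0.001, 0.0]
contact_force: [0.7, 0.1, 0.6]
opening: 0.909
finger_force: 0.0
```

Call:
{"fn": "play_rows", "kwargs": {
  "rows": [
    [0,0,0,0,0,0,0],
    [0,0,0,0,0,0,0],
    [0,0,0,0,0,0,0],
    [0,0,0,0,0,0,0],
    [0,0,0,0,0,0,0],
    [0,0,0,0,0,0,0]
  ],
  "grip_force": 35
}}

```text
clock: 7.9
tool_pos: [0.4694, 0.1678, 0.2676]
eef_rot: [0.68, 0.733, -0.0, 0.0]
contact_force: [-0.2, -0.7, -0.8]
opening: 0.23
finger_force: 0.0
```

Call:
{"fn": "play_rows", "kwargs": {
  "rows": [
    [0,0,0,0,0,0,0],
    [0,0,0,0,0,0,0],
    [0,0,0,0,0,0,0],
    [0,0,0,0,0,0,0]
  ]
}}

```text
clock: 8.4
tool_pos: [0.4694, 0.1678, 0.2677]
eef_rot: [0.68, 0.733, -0.0, -0.0]
contact_force: [-1.1, 0.1, -1.0]
opening: 0.09
finger_force: 35.0
```

Call:
{"fn": "play_rows", "kwargs": {
  "rows": [
    [0,0,0,-0.01,0,0,0],
    [0,0,0,-0.02,0,0,0],
    [0,0,0,-0.03,0,0,0],
    [0,0,0,-0.04,0,0,0],
    [0,0,0,-0.04,0,0,0],
    [0,0,0,0,0,0,0]
  ]
}}

```text
clock: 9.15
tool_pos: [0.4699, 0.1683, 0.4108]
eef_rot: [0.681, 0.733, 0.003, 0.001]
contact_force: [0.4, -0.4, -2.0]
opening: 0.088
finger_force: 35.0
```

```bash
python3 - <<'E'
from h import *
st=status.get_state();print({k:np.round(st[k],4) for k in('clock','tool_pos','contact_force','opening','finger_force')})
im,T=snap('wrist','w6.png');im,Ts=snap('side','s6.png')
m=finder.regions_of('side','board')
if m:
    k=m[0]['mask'];print(m[0]['score'],k.sum(),cv2.minAreaRect(np.argwhere(k)[:,::-1].astype(np.float32)))
# predicted board corners
p=np.array(st['tool_pos']);R=Ro.from_quat(st['eef_rot'])
yz=[(y,z) for y,z in((-.055,0),(.055,0),(.055,.13),(-.055,.13))]
off=.1692-.1678
C=[p+R.apply([y+off,0,.1473+.108-z-.0000]) for y,z in yz];print(np.round(C,3))
q=proj('side',Ts,C);print(q.round())
o=im.copy()[:,:,::-1]; 
s=cv2.imread('pics/s6.png');[cv2.circle(s,tuple(int(v) for v in u),2,(255,0,255),-1) for u in q]
cv2.imwrite('pics/s6b.png',np.hstack([cv2.resize(s[100:300,150:300],None,fx=2.4,fy=2.4,interpolation=cv2.INTER_CUBIC),cv2.resize(o,(430,480))]))
E
```

```text
{'clock': np.float64(9.15), 'tool_pos': array([0.4699, 0.1683, 0.4108]), 'contact_force': array([ 0.3908, -0.3881, -1.9689]), 'opening': np.float64(0.0884), 'finger_force': np.float64(34.9866)}
[[0.475 0.116 0.155]
 [0.467 0.225 0.156]
 [0.467 0.225 0.286]
 [0.475 0.115 0.285]]
[[223. 212.]
 [207. 192.]
 [201. 156.]
 [218. 175.]]
```

View pics/s6b.png

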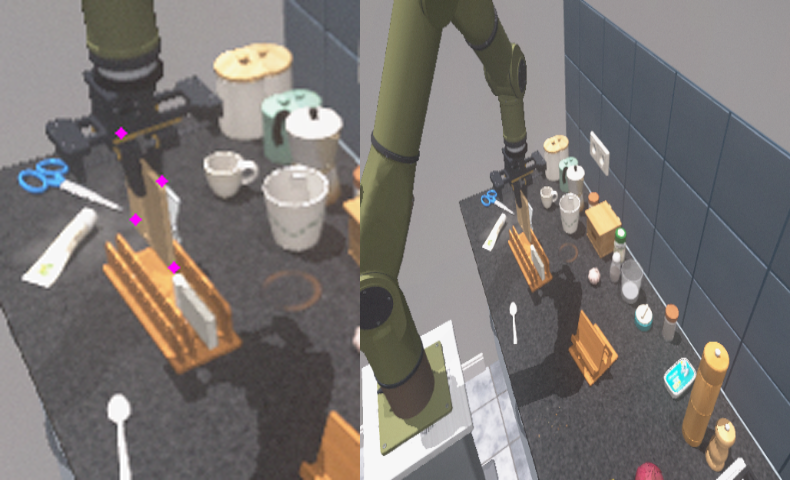

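The side view matches the predicted corners (magenta): the board hangs squarely from the gripper, lower end at about (174,267). I'll carry it to above the easel.

```bash
cat >> h.py <<'E'
EZ=.148;TI=np.radians(15);Es=np.array([.554,-.1943,0])
D=down(EZ,TI);UP=-D.apply([0,0,1]);NF=-D.apply([0,1,0]) # up slope, forward normal
SEAT=Es+Ro.from_euler('z',EZ).apply([-.0159,0,.037])
E
python3 - <<'E'
from h import *
W=lambda u,n:SEAT+UP*(u+.2557)+NF*n-D.apply([.0014,0,0])
print(UP,NF,SEAT,W(0,0))
plan([W(.13,.01),W(.06,.003)],D,vmax=.05)
E
```

```text
[0.25598963 0.03816553 0.96592583] [-0.9553663  -0.14243571  0.25881905] [ 0.53827382 -0.19664462  0.037     ] [ 0.60393681 -0.18827039  0.28398723]
[100, -0.045, 0.017, -0.001, 1.9, -0.1, -0.5], [100, -0.046, 0.016, -0.001, 1.9, -0.1, -0.5], [100, -0.046, 0.016, -0.001, 1.9, -0.1, -0.5], [100, -0.046, 0.015, -0.002, 1.8, 0.0, -0.5], [100, -0.046, 0.015, -0.002, 1.9, -0.1, -0.6], [100, -0.046, 0.014, -0.003, 1.8, 0.0, -0.5], [100, -0.046, 0.013, -0.003, 1.9, -0.1, -0.6], [100, -0.0457, 0.0131, -0.0041, 1.8, 0.0, -0.5], # [ 0.6276 -0.1847  0.4122]
[100, 0.0, 0.004, 0.035, 0.0, 0.0, 0.0], [100, -0.0001, 0.003, 0.035, 0.0, 0.0, 0.0], # [ 0.6164 -0.1865  0.3427]
```

Call:
{"fn": "play_rows", "kwargs": {
  "rows": [
    [0,-0.045,0.017,-0.001,1.9,-0.1,-0.5],
    [0,-0.046,0.016,-0.001,1.9,-0.1,-0.5],
    [0,-0.046,0.016,-0.001,1.9,-0.1,-0.5],
    [0,-0.046,0.015,-0.002,1.8,0,-0.5],
    [0,-0.046,0.015,-0.002,1.9,-0.1,-0.6],
    [0,-0.046,0.014,-0.003,1.8,0,-0.5],
    [0,-0.046,0.013,-0.003,1.9,-0.1,-0.6],
    [0,-0.046,0.013,-0.004,1.8,0,-0.5]
  ]
}}

```text
clock: 10.3
tool_pos: [0.6281, -0.186, 0.4105]
eef_rot: [0.647, 0.751, -0.099, -0.087]
contact_force: [1.6, -0.3, -0.6]
opening: 0.083
finger_force: 35.0
```

Call:
{"fn": "play_rows", "kwargs": {
  "rows": [
    [0,0,0,0,0,0,0],
    [0,0,0,0,0,0,0],
    [0,0,0,0,0,0,0]
  ]
}}

```text
clock: 10.68
tool_pos: [0.6278, -0.1828, 0.4121]
eef_rot: [0.646, 0.752, -0.098, -0.086]
contact_force: [-0.4, -0.3, -0.7]
opening: 0.089
finger_force: 35.0
```

```bash
python3 - <<'E'
from h import *
W=lambda u,n:SEAT+UP*(u+.2557)+NF*n-D.apply([.0014,0,0])
plan([W(.06,.003),W(.004,.002)],D,vmax=.03)
E
```

```text
[100, -0.001, 0.002, 0.023, 0.0, 0.0, 0.1], [100, -0.001, 0.002, 0.024, 0.0, 0.0, 0.0], [100, -0.0001, 0.0026, 0.023, 0.0, -0.1, 0.1], # [ 0.6165 -0.1864  0.3427]
[100, 0.0, 0.0, 0.028, 0.0, 0.0, 0.0], [100, 0.0, 0.0009, 0.028, 0.0, 0.0, 0.0], # [ 0.603  -0.1885  0.2884]
```

Call:
{"fn": "play_rows", "kwargs": {
  "rows": [
    [0,-0.001,0.002,0.023,0,0,0.1],
    [0,-0.001,0.002,0.024,0,0,0],
    [0,0,0.0026,0.023,0,0,0.1],
    [0,0,0,0,0,0,0],
    [0,0,0,0.02,0,0,0],
    [0,0,0,0.018,0,0,0],
    [0,0,0,0,0,0,0],
    [0,0,0,0,0,0,0]
  ]
}}

```text
clock: 11.68
tool_pos: [0.6078, -0.1891, 0.3078]
eef_rot: [0.649, 0.75, -0.097, -0.084]
contact_force: [-0.6, 0.1, -1.6]
opening: 0.083
finger_force: 35.0
```

```bash
python3 - <<'E'
from h import *
W=lambda u,n:SEAT+UP*(u+.2557)+NF*n-D.apply([.0014,0,0])
st=status.get_state();e=np.array(st['tool_pos'])-W(0,0);print(e@UP,e@NF,D.inv().apply(e))
im,T=snap('wrist','w7.png');ims,Ts=snap('side','s7.png');imt,Tt=snap('top')
p=np.array(st['tool_pos']);R=Ro.from_quat(st['eef_rot'])
C=[p+R.apply([y+.0014,0,.2557-z]) for y,z in((-.055,0),(.055,0),(.055,.13),(-.055,.13))]
q=proj('side',Ts,C);print(q.round())
e=Ro.from_euler('z',EZ)
E=[Es+e.apply(np.array(x)/1e3) for x in((-12,62,36),(-12,-62,36),(7.4,62,108.4),(7.4,-62,108.4),(-25.8,62,50.1),(-25.8,-62,50.1))]
qe=proj('side',Ts,E)
def cr(A,c,qs,w,h,s):
    x0,y0=int(c[0]-w/2),int(c[1]-h/2);B=cv2.resize(A[y0:y0+h,x0:x0+w,::-1],None,fx=s,fy=s,interpolation=cv2.INTER_CUBIC)
    for pts,col in qs:
        for u in pts:cv2.circle(B,tuple(int(v) for v in (u-[x0,y0]+.5)*s),2,col,-1)
    return B
a=cr(ims,qe.mean(0),[(q,(255,0,255)),(qe,(0,255,0))],100,140,4)
b=cr(imt,proj('top',Tt,E).mean(0),[(proj('top',Tt,C),(255,0,255)),(proj('top',Tt,E),(0,255,0))],90,140,4)
cv2.imwrite('pics/p7.png',np.hstack([a,b]))
E
```

```text
0.02398308052264975 0.002558369824046553 [-0.00140322 -0.00255837 -0.02398308]
[[310. 316.]
 [284. 287.]
 [294. 250.]
 [323. 277.]]
```

View pics/p7.png

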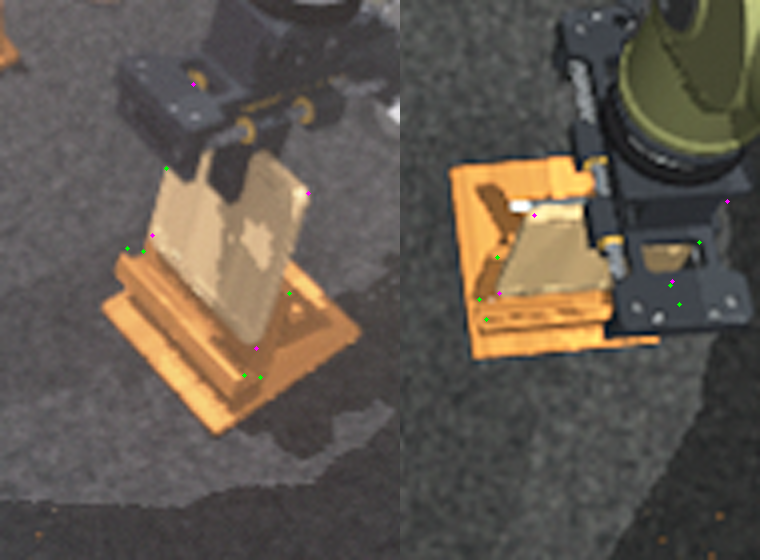

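The board (magenta) sits between lip and rest (green), well lined up and 24 mm above its seat. I'll shift it 1.4 mm to centre and lower it.

Call:
{"fn": "play_rows", "kwargs": {
  "rows": [
    [0,0.0014,0,0.012,0,0,0],
    [0,0,0,0.009,0,0,0],
    [0,0,0,0,0,0,0],
    [0,0,0,0,0,0,0]
  ]
}}

```text
clock: 12.32
tool_pos: [0.6014, -0.1891, 0.2857]
eef_rot: [0.649, 0.75, -0.098, -0.085]
contact_force: [0.5, -0.0, -1.3]
opening: 0.084
finger_force: 35.0
```

Call:
{"fn": "play_rows", "kwargs": {
  "rows": [
    [0,0,0.0005,0.0015,0,0,0],
    [0,0,0,0,0,0,0],
    [0,0,0,0,0,0,0]
  ]
}}

```text
clock: 12.7
tool_pos: [0.6017, -0.189, 0.2847]
eef_rot: [0.649, 0.75, -0.098, -0.085]
contact_force: [0.6, 0.1, -0.3]
opening: 0.084
finger_force: 35.0
```

```bash
python3 - <<'E'
from h import *
W=lambda u,n:SEAT+UP*(u+.2557)+NF*n-D.apply([.0014,0,0])
st=status.get_state();e=np.array(st['tool_pos'])-W(0,0);print(e@UP,e@NF,D.inv().apply(e),(D.inv()*Ro.from_quat(st['eef_rot'])).as_rotvec(degrees=True))
E
```

```text
5.3240159303112075e-05 0.0024096552725948292 [-3.47760394e-04 -2.40965527e-03 -5.32401593e-05] [-0.1035555   0.05410102  0.21281276]
```

Call:
{"fn": "play_rows", "kwargs": {
  "rows": [
    [0,0,0.001,0.001,0,0,0],
    [0,0,0,0,0,0,0],
    [0,0,0,0,0,0,0]
  ]
}}

```text
clock: 13.08
tool_pos: [0.6024, -0.1886, 0.2843]
eef_rot: [0.649, 0.75, -0.098, -0.085]
contact_force: [0.1, 1.7, 5.9]
opening: 0.089
finger_force: 35.0
```

Call:
{"fn": "play_rows", "kwargs": {
  "rows": [
    [0,0,0.0005,0.001,0,0,0],
    [0,0,0,0,0,0,0],
    [0,0,0,0,0,0,0]
  ]
}}

```text
clock: 13.45
tool_pos: [0.6026, -0.1885, 0.2842]
eef_rot: [0.649, 0.75, -0.098, -0.085]
contact_force: [-1.5, 2.2, 12.5]
opening: 0.086
finger_force: 35.0
```

Ledge contact at 12.5 N. I'll ease off, release and back up along the slope.

Call:
{"fn": "play_rows", "kwargs": {
  "rows": [
    [0,0,0.0005,-0.0015,0,0,0],
    [0,0,0,0,0,0,0],
    [15,0,0,0,0,0,0],
    [25,0,0,0,0,0,0],
    [50,0,0,0,0,0,0],
    [50,0,0,0,0,0,0],
    [50,0,0,0,0,0,0]
  ]
}}

```text
clock: 14.32
tool_pos: [0.6035, -0.1887, 0.2835]
eef_rot: [0.649, 0.75, -0.098, -0.085]
contact_force: [-0.5, -0.4, 0.5]
opening: 0.499
finger_force: 0.0
```

Call:
{"fn": "play_rows", "kwargs": {
  "rows": [
    [60,0,0,-0.02,0,0,0],
    [70,0,0,-0.035,0,0,0],
    [80,0,0,-0.045,0,0,0],
    [80,0,0,-0.03,0,0,0],
    [80,0,0,0,0,0,0],
    [80,0,0,0,0,0,0]
  ]
}}

```text
clock: 15.08
tool_pos: [0.636, -0.184, 0.4081]
eef_rot: [0.649, 0.75, -0.099, -0.086]
contact_force: [0.0, 0.2, -1.2]
opening: 0.799
finger_force: 0.0
```

```bash
python3 - <<'E'
from h import *
print(status.get_state()['tool_pos'])
im,T=snap('wrist','w8.png');ims,Ts=snap('side','s8.png');np.save('T8.npy',T)
spots('wrist',T,['board','board_top'],1)
e=Ro.from_euler('z',EZ)
top=SEAT+UP*.13;print('expected top',top)
Y=e.apply([0,1,0])
C=[SEAT+Y*.055,SEAT-Y*.055,top+Y*.055,top-Y*.055,top]
def cr(A,c,pts,w,h,s):
    x0,y0=int(np.clip(c[0]-w/2,0,560-w)),int(np.clip(c[1]-h/2,0,420-h));print(x0,y0);B=cv2.resize(A[y0:y0+h,x0:x0+w,::-1],None,fx=s,fy=s,interpolation=cv2.INTER_CUBIC)
    for u in pts:cv2.circle(B,tuple(int(v) for v in (u-[x0,y0]+.5)*s),2,(255,0,255),-1)
    return B
a=cr(ims,proj('side',Ts,C).mean(0),proj('side',Ts,C),100,190,3);pw=proj('wrist',T,C)
b=cr(im,pw[4],pw[2:4],160,190,3);print(pw)
cv2.imwrite('pics/p8.png',np.hstack([a,b]))
E
```

```text
[ 0.63599979 -0.18399986  0.4080832 ]
wrist board 0.66 [ 0.5735 -0.1792  0.1649]
wrist board_top 0.89 [ 0.5719 -0.1853  0.1644]
expected top [ 0.57155247 -0.1916831   0.16257036]
251 190
201 118
[[280.76793408 130.35539699]
 [280.94097686 225.12264606]
 [280.98313911 139.61100519]
 [281.20988913 278.20934191]
 [281.10550022 213.36906523]]
```

View pics/p8.png

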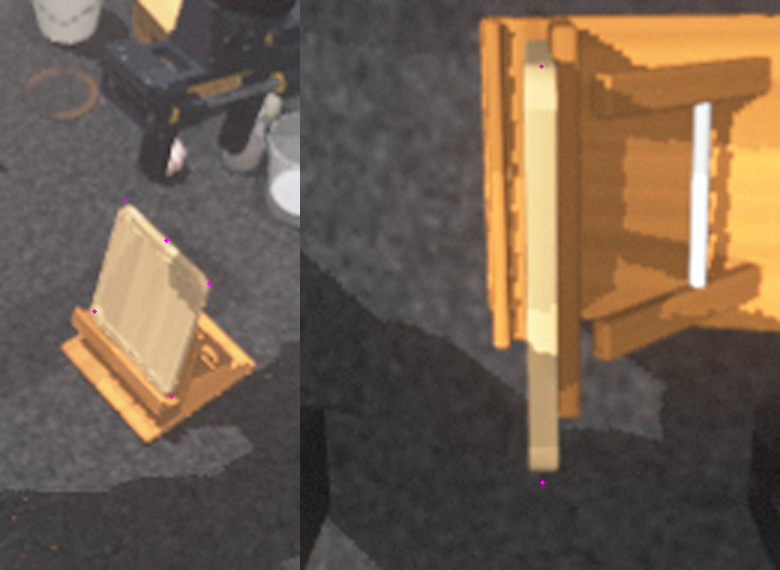

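The board stands on the ledge leaning on the rest. Its left and right ends and its mid-top match the expected seat (magenta) within about 1 mm, allowing for the rounded corners. Next is the clip.

```bash
python3 - <<'E'
from h import *
plan([[.5209,.2957,.35]],down(.0765),vmax=.055,op=80)
E
```

```text
[80, 0.049, -0.003, 0.007, -1.5, 0.0, 0.4], [80, 0.049, -0.003, 0.007, -1.5, 0.1, 0.4], [80, 0.049, -0.004, 0.007, -1.5, 0.0, 0.4], [80, 0.049, -0.004, 0.006, -1.5, 0.1, 0.4], [80, 0.049, -0.005, 0.007, -1.5, 0.0, 0.4], [80, 0.049, -0.005, 0.006, -1.5, 0.1, 0.4], [80, 0.049, -0.006, 0.006, -1.5, 0.0, 0.4], [80, 0.049, -0.007, 0.006, -1.5, 0.1, 0.4], [80, 0.049, -0.007, 0.006, -1.5, 0.0, 0.3], [80, 0.0487, -0.0074, 0.0063, -1.5, 0.1, 0.4], # [0.5209 0.2957 0.35  ]
```

Call:
{"fn": "play_rows", "kwargs": {
  "rows": [
    [80,0.049,-0.003,0.007,-1.5,0,0.4],
    [80,0.049,-0.003,0.007,-1.5,0.1,0.4],
    [80,0.049,-0.004,0.007,-1.5,0,0.4],
    [80,0.049,-0.004,0.006,-1.5,0.1,0.4],
    [80,0.049,-0.005,0.007,-1.5,0,0.4],
    [80,0.049,-0.005,0.006,-1.5,0.1,0.4],
    [80,0.049,-0.006,0.006,-1.5,0,0.4],
    [80,0.049,-0.007,0.006,-1.5,0.1,0.4]
  ]
}}

```text
clock: 16.27
tool_pos: [0.5441, 0.201, 0.3621]
eef_rot: [0.675, 0.737, -0.019, -0.016]
contact_force: [-0.0, 0.4, 0.4]
opening: 0.801
finger_force: 0.0
```

Call:
{"fn": "play_rows", "kwargs": {
  "rows": [
    [80,0.049,-0.007,0.006,-1.5,0,0.3],
    [80,0.049,-0.007,0.006,-1.5,0.1,0.4],
    [80,0,0,0,0,0,0],
    [80,0,0,0,0,0,0]
  ]
}}

```text
clock: 16.77
tool_pos: [0.522, 0.2954, 0.3506]
eef_rot: [0.68, 0.733, -0.0, 0.001]
contact_force: [-0.1, -0.7, -0.8]
opening: 0.803
finger_force: 0.0
```

```bash
python3 - <<'E'
from h import *
im,T=snap('wrist','w9.png')
spots('wrist',T,['clip'],1)
plan([[.5209,.2957,.2588]],down(.0765),vmax=.035,op=80)
E
```

```text
wrist clip 0.65 [0.5167 0.2982 0.0966]
[80, 0.001, -0.001, 0.031, 0.0, 0.0, -0.1], [80, 0.0, 0.0, 0.031, 0.0, 0.1, 0.0], [80, 0.0006, -0.0008, 0.0301, 0.1, 0.0, -0.1], # [0.5209 0.2957 0.2588]
```

Call:
{"fn": "play_rows", "kwargs": {
  "rows": [
    [80,0.0007,-0.001,0.031,0,0,-0.1],
    [80,0,0,0.031,0,0,0],
    [80,0,0,0.03,0,0,0],
    [80,0,0,0,0,0,0],
    [80,0,0,0,0,0,0]
  ]
}}

```text
clock: 17.5
tool_pos: [0.5218, 0.2963, 0.2601]
eef_rot: [0.68, 0.734, 0.001, 0.001]
contact_force: [-0.5, 0.6, 0.5]
opening: 0.8
finger_force: 0.0
```

Call:
{"fn": "play_rows", "kwargs": {
  "rows": [
    [60,0,0,0,0,0,0],
    [20,0,0,0,0,0,0],
    [0,0,0,0,0,0,0],
    [0,0,0,0,0,0,0],
    [0,0,0,0,0,0,0],
    [0,0,0,0,0,0,0],
    [0,0,0,0,0,0,0],
    [0,0,0,0,0,0,0]
  ],
  "grip_force": 35
}}

```text
clock: 18.5
tool_pos: [0.5206, 0.2975, 0.2618]
eef_rot: [0.679, 0.734, 0.001, 0.001]
contact_force: [-4.2, -2.0, 18.7]
opening: 0.199
finger_force: 35.0
```

The clip is squeezed to about 17.5–19 mm, which is the stop. The upward push on the tool comes from the plates rising as they straighten. Lifting straight up.

Call:
{"fn": "play_rows", "kwargs": {
  "rows": [
    [0,0,0,-0.004,0,0,0],
    [0,0,0,-0.008,0,0,0],
    [0,0,0,-0.015,0,0,0],
    [0,0,0,-0.025,0,0,0],
    [0,0,0,-0.035,0,0,0],
    [0,0,0,-0.035,0,0,0],
    [0,0,0,0,0,0,0],
    [0,0,0,0,0,0,0]
  ]
}}

```text
clock: 19.5
tool_pos: [0.5206, 0.2964, 0.3808]
eef_rot: [0.679, 0.734, 0.0, 0.001]
contact_force: [-0.0, -0.8, -1.5]
opening: 0.202
finger_force: 35.0
```

```bash
python3 - <<'E'
from h import *
st=status.get_state();print({k:np.round(st[k],4) for k in('clock','tool_pos','contact_force','moment','opening','finger_force')})
R=Ro.from_quat(st['eef_rot']);p=np.array(st['tool_pos'])
f=lambda X:R.inv().apply(np.array(X)-p)
for n in('wrist','side','top'):
    im,T=snap(n,n+'10.png')
    for l in('clip','jaw_front','jaw_rear','lever_rear'):
        for o in finder.spot_in(n,l)[:1]:
            w=T[:3,:3]@np.array(o['at'])+T[:3,3];print(n,l,round(o['score'],2),np.round(w,4),'tool',np.round(f(w),4))
    m=finder.regions_of(n,'clip')
    if m:
        k=m[0]['mask'];v,u=np.nonzero(k);print('mask',round(m[0]['score'],2),k.sum(),u.min(),u.max(),v.min(),v.max())
        np.save(f'm10{n}.npy',k)
E
```

```text
{'clock': np.float64(19.5), 'tool_pos': array([0.5206, 0.2964, 0.3808]), 'contact_force': array([-0.0257, -0.7638, -1.4932]), 'moment': array([-0.0555, -0.093 , -0.0065]), 'opening': np.float64(0.2016), 'finger_force': np.float64(34.9993)}
wrist clip 0.79 [0.5215 0.3071 0.2054] tool [0.0107 0.0016 0.1754]
wrist jaw_front 0.82 [0.5131 0.314  0.2074] tool [ 0.0182 -0.0063  0.1734]
wrist jaw_rear 0.66 [0.5296 0.3105 0.2043] tool [0.0136 0.0099 0.1765]
wrist lever_rear 0.96 [0.5289 0.3103 0.21  ] tool [0.0134 0.0092 0.1708]
mask 0.62 4994 251 309 190 356
side clip 0.74 [0.5171 0.2843 0.1945] tool [-0.0116 -0.0046  0.1863]
side jaw_front 0.73 [0.5066 0.2819 0.1965] tool [-0.0133 -0.0152  0.1843]
side jaw_rear 0.45 [0.5265 0.2864 0.2099] tool [-0.0103  0.0049  0.1709]
side lever_rear 0.53 [0.5323 0.2882 0.2081] tool [-0.009   0.0109  0.1727]
mask 0.83 221 206 220 150 177
```

```bash
python3 - <<'E'
from h import *
k=np.load('m10wrist.npy')
T=np.array(cams.camera_params('wrist')['tool_from_camera'])
for yc,zp in((0,.178),(0,.180),(0,.182)):
    P=[(x,y,zp+.040) for x in(.03,-.03) for y in(-.015,.015)]+[(x,y,zp-.046) for x in(.02,-.02) for y in(-.0095,.0095)]
    print(zp,proj('wrist',T,P).round(1).tolist())
for v in range(188,358,6):
    u=np.nonzero(k[v])[0]
    if len(u):print(v,u.min(),u.max(),len(u),end=' | ')
ks=np.load('m10side.npy');st=status.get_state();R=Ro.from_quat(st['eef_rot'])
W=[np.array(st['tool_pos'])+R.apply((x,y,.220)) for x in(.03,-.03) for y in(-.015,.015)]
print('\nside proj',proj('side',wc('side'),W).round(1).tolist())
v,u=np.nonzero(ks);print('lowest',[(vv,u[v==vv].min(),u[v==vv].max()) for vv in range(v.max()-12,v.max()+1)])
E
```

```text
0.178 [[255.3, 187.4], [303.0, 187.5], [257.2, 273.4], [301.1, 273.4], [253.7, 262.3], [303.1, 262.4], [256.0, 348.2], [301.0, 348.3]]
0.18 [[255.5, 186.7], [302.8, 186.8], [257.4, 272.0], [300.9, 272.1], [254.1, 260.1], [302.8, 260.1], [256.3, 345.0], [300.7, 345.1]]
0.182 [[255.7, 186.1], [302.6, 186.1], [257.6, 270.7], [300.8, 270.7], [254.5, 257.9], [302.5, 257.9], [256.7, 341.9], [300.4, 341.9]]
194 253 305 15 | 200 252 307 18 | 206 251 309 21 | 212 251 309 34 | 218 251 309 59 | 224 251 308 53 | 230 251 308 41 | 236 251 308 54 | 242 251 308 57 | 248 252 308 55 | 254 259 301 33 | 260 259 302 28 | 266 258 303 42 | 272 258 304 45 | 278 258 304 44 | 284 259 303 39 | 290 259 303 45 | 296 259 303 45 | 302 259 303 39 | 308 259 303 22 | 314 259 303 22 | 350 260 301 16 | 356 264 264 1 | 
side proj [[206.1, 169.8], [214.6, 166.9], [214.3, 179.2], [222.8, 176.1]]
lowest [(165, np.int64(206), np.int64(218)), (166, np.int64(206), np.int64(218)), (167, np.int64(206), np.int64(219)), (168, np.int64(206), np.int64(219)), (169, np.int64(206), np.int64(220)), (170, np.int64(206), np.int64(220)), (171, np.int64(207), np.int64(220)), (172, np.int64(207), np.int64(220)), (173, np.int64(207), np.int64(212)), (174, np.int64(208), np.int64(212)), (175, np.int64(209), np.int64(212)), (176, np.int64(210), np.int64(212)), (177, np.int64(211), np.int64(212))]
```

The clip sits aligned with the tool axis within about 0.5 mm, 1.8 mm off along the plate width, with jaws symmetric and wide open. I'll carry it to above the board.

```bash
cat >> h.py <<'E'
TOP=SEAT+UP*.13
CW=lambda u:TOP+UP*(.204+u)+D.apply([.0018,0,0])
E
python3 - <<'E'
from h import *
plan([CW(.08)],D,vmax=.05,op=0)
E
```

```text
[0, -0.048, 0.009, -0.006, 1.5, -0.1, -0.4], [0, -0.049, 0.008, -0.006, 1.5, 0.0, -0.4], [0, -0.049, 0.008, -0.006, 1.5, -0.1, -0.4], [0, -0.049, 0.007, -0.006, 1.5, 0.0, -0.4], [0, -0.048, 0.007, -0.006, 1.5, -0.1, -0.4], [0, -0.049, 0.006, -0.006, 1.5, 0.0, -0.4], [0, -0.049, 0.005, -0.006, 1.5, -0.1, -0.4], [0, -0.048, 0.005, -0.006, 1.5, 0.0, -0.4], [0, -0.049, 0.005, -0.007, 1.5, -0.1, -0.4], [0, -0.0485, 0.0038, -0.0065, 1.6, 0.0, -0.4], # [ 0.644  -0.1791  0.4369]
```

Call:
{"fn": "play_rows", "kwargs": {
  "rows": [
    [0,-0.048,0.009,-0.006,1.5,-0.1,-0.4],
    [0,-0.049,0.008,-0.006,1.5,0,-0.4],
    [0,-0.049,0.008,-0.006,1.5,-0.1,-0.4],
    [0,-0.049,0.007,-0.006,1.5,0,-0.4],
    [0,-0.048,0.007,-0.006,1.5,-0.1,-0.4],
    [0,-0.049,0.006,-0.006,1.5,0,-0.4],
    [0,-0.049,0.005,-0.006,1.5,-0.1,-0.4],
    [0,-0.048,0.005,-0.006,1.5,0,-0.4]
  ]
}}

```text
clock: 21.4
tool_pos: [0.6194, -0.0859, 0.4257]
eef_rot: [0.655, 0.749, -0.079, -0.068]
contact_force: [0.9, -0.5, -1.6]
opening: 0.199
finger_force: 35.0
```

Call:
{"fn": "play_rows", "kwargs": {
  "rows": [
    [0,-0.049,0.005,-0.007,1.5,-0.1,-0.4],
    [0,-0.0485,0.0038,-0.0065,1.6,0,-0.4],
    [0,0,0,0,0,0,0],
    [0,0,0,0,0,0,0]
  ]
}}

```text
clock: 21.9
tool_pos: [0.6439, -0.1782, 0.4366]
eef_rot: [0.647, 0.751, -0.098, -0.086]
contact_force: [0.0, 0.1, -0.5]
opening: 0.199
finger_force: 35.0
```

```bash
python3 - <<'E'
from h import *
st=status.get_state();im,T=snap('wrist','w11.png');print(st['opening'],st['finger_force'],st['tool_pos'])
e=D.inv().apply(np.array(st['tool_pos'])-CW(.08));print('err tool',e)
# board as seen: brightness rows/cols near expected top edge
Y=Ro.from_euler('z',EZ).apply([0,1,0])
for s in(-.055,-.045,0,.045,.055):
    print(s,proj('wrist',T,[TOP+Y*s+NF*.004,TOP+Y*s-NF*.004]).round(1).tolist())
for n,l in(('wrist','board'),('wrist','clip')):
    m=finder.regions_of(n,l)
    for o in m[:1]:
        k=o['mask'];v,u=np.nonzero(k);print(l,o['score'],k.sum(),u.min(),u.max(),v.min(),v.max(),[(int(vv),int(u[v==vv].min()),int(u[v==vv].max())) for vv in np.unique(v)[::8]])
plan([CW(.03)],D,vmax=.03,op=0)
E
```

```text
0.19901993072199708 34.99954119832637 [ 0.64390087 -0.1782006   0.43656104]
err tool [0.0008666  0.00012561 0.00031031]
-0.055 [[275.2, 266.8], [284.1, 266.8]]
-0.045 [[275.2, 256.7], [284.1, 256.7]]
0 [[275.0, 208.3], [284.4, 208.3]]
0.045 [[274.9, 155.1], [284.7, 155.2]]
0.055 [[274.8, 142.6], [284.8, 142.7]]
board 0.72 684 275 284 135 208 [(135, 278, 282), (143, 275, 284), (151, 275, 284), (159, 275, 284), (167, 275, 284), (175, 276, 284), (183, 276, 284), (191, 276, 284), (199, 276, 284), (207, 276, 284)]
clip 0.6 4723 251 309 190 355 [(190, 254, 304), (198, 253, 306), (206, 251, 309), (214, 251, 309), (222, 251, 309), (230, 251, 308), (238, 252, 308), (246, 252, 308), (254, 260, 302), (262, 259, 303), (270, 258, 304), (278, 259, 304), (286, 259, 304), (294, 259, 303), (302, 259, 303), (310, 259, 303), (351, 260, 302)]
[0, -0.001, 0.0, 0.025, 0.0, 0.0, 0.1], [0, -0.0009, -0.0002, 0.0251, 0.0, 0.0, 0.1], # [ 0.6312 -0.181   0.3886]
```

The board's top is exactly where predicted (columns 275–284). Descending along the slope.

Call:
{"fn": "play_rows", "kwargs": {
  "rows": [
    [0,-0.001,0,0.025,0,0,0.1],
    [0,0,0,0.025,0,0,0.1],
    [0,0,0,0,0,0,0],
    [0,0,0,0,0,0,0]
  ]
}}

```text
clock: 22.55
tool_pos: [0.6318, -0.1811, 0.3896]
eef_rot: [0.648, 0.75, -0.098, -0.085]
contact_force: [-0.4, 0.4, -1.5]
opening: 0.198
finger_force: 35.0
```

```bash
python3 - <<'E'
from h import *
st=status.get_state();print('err tool',D.inv().apply(np.array(st['tool_pos'])-CW(.03)),(Ro.from_quat(st['eef_rot']).inv()*D).as_rotvec(degrees=True))
plan([CW(.0)],D,vmax=.012,op=0)
E
```

```text
err tool [-0.00026623  0.00033608 -0.00113032] [ 0.09062547 -0.0033566  -0.1550784 ]
[0, 0.0, 0.0, 0.01, 0.0, 0.0, -0.1], [0, 0.0, 0.0, 0.011, 0.0, 0.0, 0.0], [0, 0.0003, -0.0004, 0.0101, 0.1, 0.0, -0.1], # [ 0.6235 -0.1821  0.3597]
```

Call:
{"fn": "play_rows", "kwargs": {
  "rows": [
    [0,0,0,0.01,0,0,-0.1],
    [0,0,-0.0003,0.011,0,0,0],
    [0,0,0,0.01,0,0,0],
    [0,0,0,0,0,0,0],
    [0,0,0,0,0,0,0],
    [0,0,0,0,0,0,0]
  ]
}}

```text
clock: 23.3
tool_pos: [0.6233, -0.1831, 0.359]
eef_rot: [0.648, 0.75, -0.099, -0.085]
contact_force: [-0.6, -0.6, -1.7]
opening: 0.195
finger_force: 35.0
```

```bash
python3 - <<'E'
from h import *
st=status.get_state();print('err tool',D.inv().apply(np.array(st['tool_pos'])-CW(0)),st['contact_force'],st['moment'],st['opening'])
im,T=snap('wrist','w12.png')
for l in('board','clip'):
    for o in finder.regions_of('wrist',l)[:1]:
        k=o['mask'];v,u=np.nonzero(k);print(l,o['score'],k.sum(),u.min(),u.max(),v.min(),v.max(),[(int(vv),int(u[v==vv].min()),int(u[v==vv].max())) for vv in np.unique(v)[::6]])
Y=Ro.from_euler('z',EZ).apply([0,1,0])
print(proj('wrist',T,[TOP+Y*.045+NF*.004,TOP+Y*.045-NF*.004,TOP+Y*.055]).round(1).tolist())
im,Ts=snap('side','s12.png')
for l in('board','clip'):
    for o in finder.regions_of('side',l)[:1]:
        k=o['mask'];v,u=np.nonzero(k);print('side',l,o['score'],k.sum(),u.min(),u.max(),v.min(),v.max())
p=np.array(st['tool_pos']);R=Ro.from_quat(st['eef_rot'])
print('pred jaw ends',proj('side',Ts,[p+R.apply((x-.0018,y,.220)) for x in(.03,-.03) for y in(-.015,.015)]).round(1).tolist(),'board top',proj('side',Ts,[TOP+Y*.055,TOP-Y*.055,SEAT+Y*.055,SEAT-Y*.055]).round(1).tolist())
E
```

```text
err tool [-0.00094469 -0.00019207  0.00065527] [-0.63663512 -0.61171279 -1.67121093] [ 0.00133389 -0.44561439  0.0401587 ] 0.19516014416648314
board 0.85 1188 272 287 136 313 [(136, 281, 281), (142, 274, 284), (148, 273, 285), (154, 273, 286), (160, 272, 286), (166, 273, 286), (172, 273, 286), (178, 273, 286), (184, 273, 286), (190, 273, 286), (196, 273, 286), (202, 274, 286), (208, 274, 287), (228, 274, 286), (255, 274, 286), (261, 274, 286), (304, 276, 286), (310, 275, 286)]
clip 0.74 12061 257 383 127 285 [(127, 291, 380), (133, 257, 383), (139, 258, 382), (145, 258, 381), (151, 258, 381), (157, 258, 381), (163, 259, 381), (169, 259, 380), (175, 259, 380), (181, 259, 379), (187, 259, 379), (193, 261, 378), (199, 261, 377), (205, 261, 377), (211, 261, 377), (217, 265, 377), (223, 290, 376), (229, 268, 376), (235, 269, 375), (241, 268, 375), (247, 268, 337), (253, 288, 292), (259, 287, 292), (265, 289, 292), (271, 290, 292), (277, 290, 292), (283, 288, 292)]
[[272.7, 168.8], [286.7, 168.8], [279.7, 151.2]]
side board 0.91 1262 280 319 259 320
pred jaw ends [[292.5, 269.2], [301.5, 266.0], [307.7, 284.5], [316.7, 280.9]] board top [[292.2, 256.4], [320.4, 283.9], [281.9, 293.5], [307.7, 321.5]]
```

```bash
python3 - <<'E'
from h import *
for i in range(6):
    im,T=snap('wrist');st=status.get_state();print(np.round(st['contact_force'],2),np.round(st['moment'],3))
for l in('clip','jaw_front','jaw_rear'):
    for o in finder.regions_of('wrist',l)[:3]:
        k=o['mask'];v,u=np.nonzero(k);print(l,round(o['score'],2),k.sum(),u.min(),u.max(),v.min(),v.max())
# compare clip appearance before (w11) and now in clip-only areas (plates/outer jaw columns)
a=cv2.imread('pics/w11.png').astype(int);b=cv2.imread('pics/w12.png').astype(int)
for v in (200,215,230,245,270,290):print(v,''.join('%4d'%x for x in a[v,245:315:3].mean(1)),'\n   ',''.join('%4d'%x for x in b[v,245:315:3].mean(1)))
E
```

```text
[ 0.34 -0.34 -0.7 ] [ 0.019 -0.383 -0.011]
[ 0.56  0.02 -1.7 ] [ 0.009 -0.355  0.018]
[-0.51  1.13 -1.74] [-0.037 -0.389  0.046]
[ 0.27 -0.69 -0.96] [ 0.068 -0.441 -0.002]
[-0.02 -0.06 -0.68] [ 0.089 -0.374 -0.008]
[-0.1  -0.11 -1.08] [ 0.017 -0.383 -0.031]
clip 0.86 4732 251 309 190 355
clip 0.72 1598 251 287 191 355
clip 0.32 455 547 559 111 162
jaw_front 0.96 1671 250 288 191 355
jaw_rear 0.79 1786 271 309 190 355
200   73  81  82 134  96 120 125 175 130 123 175 208 201 161  93  94  99  98 226 160 154  95  97  98 
      84  88 100 137  99 147 176 120 153 174 210 207 204 200  96  95  93  98 230 163 153  93  98 120
215   86  89 223 211 203 136  97 179 146 140 233 247 235 180 131 152 143 142 139 144 125 119  85  91 
      81  75 218 216 205 149 180 140 116 131 234 249 237 184 135 149 142 142 141 150 126 117  93  92
230   61  64 188 213 218 217 236 161  86  81 110 248 236 115  92  88 164 203 118 116 116 106  69  64 
      82  75 191 215 218 219 237 165 100 175 123 247 236 113  88  90 157 204 118 118 119 116 123 117
245   55  56 139 211 219 206 136  92  64  64  72  75  72  72  66 103  95 158 117 113 112 112  85  89 
      78  88 156 214 218 208 138 104 100  68  71  74  71  72  70  88  96 160 112 115 113 113  78  93
270   39  37  35  37  50 133 142 126  52  63  70  71  69  72  64  59  87 127 142 132  51  40  39  39 
      39  39  40  41  58 138 143 126  60  61  72  75  69  69  67  81  89 133 144 201  51  39  41  44
290   36  35  40  37  38 132 139 130  53 108 106 136 138  98 102 105  86 132 144 132  37  42  37  41 
      37  38  39  37  39 134 145 130  60 106 107 137 138 101 108 108  91 135 143 133  35  39  38  36
```

Clip and board both look unmoved. As a check that the small steady moment isn't contact, I'll raise the clip briefly and compare.

Call:
{"fn": "play_rows", "kwargs": {
  "rows": [
    [0,0,0,-0.012,0,0,0],
    [0,0,0,-0.012,0,0,0],
    [0,0,0,0,0,0,0],
    [0,0,0,0,0,0,0]
  ]
}}

```text
clock: 24.55
tool_pos: [0.6292, -0.1822, 0.3819]
eef_rot: [0.648, 0.75, -0.099, -0.085]
contact_force: [0.6, -0.0, -1.0]
opening: 0.197
finger_force: 35.0
```

```bash
python3 - <<'E'
from h import *
for i in range(4):
    im,T=snap('wrist');st=status.get_state();print(np.round(st['contact_force'],2),np.round(st['moment'],3))
E
```

```text
[-1.04  0.49 -1.94] [-0.071 -0.369  0.006]
[ 0.43 -0.11 -1.43] [ 0.018 -0.413  0.013]
[ 0.56  0.46 -1.16] [-0.025 -0.446 -0.01 ]
[-0.03 -0.57 -1.34] [-0.003 -0.407 -0.016]
```

Call:
{"fn": "play_rows", "kwargs": {
  "rows": [
    [0,0.0008,0,0.012,0,0,0],
    [0,0,0,0.012,0,0,0],
    [0,0,0,0,0,0,0],
    [0,0,0,0,0,0,0],
    [0,0,0,0,0,0,0]
  ]
}}

```text
clock: 25.38
tool_pos: [0.6232, -0.1823, 0.359]
eef_rot: [0.648, 0.75, -0.099, -0.085]
contact_force: [0.1, 0.6, -0.9]
opening: 0.2
finger_force: 35.0
```

```bash
python3 - <<'E'
from h import *
for i in range(3):
    im,T=snap('wrist');st=status.get_state();print(np.round(st['contact_force'],2),np.round(st['moment'],3))
print(D.inv().apply(np.array(st['tool_pos'])-CW(0)),st['qd'].round(4),st['opening'],st['clock'])
E
```

```text
[ 0.15  0.68 -1.55] [ 0.015 -0.409 -0.038]
[ 0.47 -0.27 -1.84] [-0.014 -0.354 -0.011]
[-0.78  0.31 -0.77] [ 0.004 -0.37   0.019]
[-0.00015384 -0.00025912  0.00075336] [ 0.0005 -0.0005  0.0013  0.0012  0.001   0.001   0.0003] 0.19871006576199662 25.525
```

The moment is the same when raised, so it comes from the tilt and not from contact. Handing in.

```bash
python3 -c "
from plant import r
print(r.finish_job())"
```

```text
the job is handed in; nothing more can be done
None
```

The job is handed in: the board stands centred on the easel, leaning on the back rest, and the clip is held squeezed wide open, straddling the middle of the board's top edge about 16 mm down, with no contact seen in the force readings or wrist pictures.

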